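# Unlock the self-closing drawer and hold it at the mark

## Task

Turn the child-lock knob on the white drawer unit clockwise until it clicks over and stays unlocked, then pull the self-closing drawer out until its blue tab lines up with the orange marker on the gauge rail, and keep holding it there with the gripper: finish while still holding it, because its spring shuts it when let go. Do not push the marker along, and leave the bottles, tubs and other things where they stand.

Things in the scene. Friction and masses are not known exactly. Their poses are not given: they have to be found in the camera images.
- unit: white drawer unit fixed to the worktop, 300 deep (x) x 280 wide (y) x 130 high, one drawer; origin at the centre of its underside; its own -x axis points out of the front, towards the robot, and is the way the drawer opens; +z up. The drawer's front panel lies 166 ahead of the origin when shut
- lock_knob (a joint): child-lock knob on top of the unit, in rad: starts 0 to 0.2 (locked; the drawer then moves at most 5 mm), grows as the knob turns clockwise seen from above; a spring detent resists (about 0.2 N m) from 0.35, it clicks over at 0.7 and settles at about 1.05 or beyond (unlocked); hard stop at 1.3. It stays where it is left there
- lock_knob_grip (a point): point on the knob's vertical axis at the height to grip, 167 above the worktop, 71 behind the drawer's front panel; the knob is a grey upright bar 44 long (this point's x axis, turning with the knob), 14 thick (y axis), its top 9 above this point, standing on a disc of diameter 48 whose top is 23 below this point. A white line marks the bar end that points to the front when locked
- drawer (a joint): drawer travel in m: 0 shut, grows as it is pulled out, up to 0.11. A spring pulls it shut: about 4.5 N when shut, 12 N at 0.07; let go, it closes
- drawer_handle (a point): middle of the drawer's chrome bar handle (moves with the drawer): horizontal bar 140 long (unit's y), 10 thick (unit's x), 16 high, its centre 105 above the worktop and 45 ahead of the drawer's front panel (40 free between bar and panel); its end posts stand 64 either side of this point. Axes as the unit's
- drawer_index (a point): end of the light-blue tab, 10 wide (along the travel), that sticks out of the right side of the drawer's front (unit's -y), 115 above the worktop; moves with the drawer. Axes as the unit's
- marker_tip (a point): face of the orange marker, 10 wide (along the travel), 30 long, on the aluminium gauge rail to the right of the drawer, 115 above the worktop, at the side of the blue tab's path; stands 35 to 65 mm ahead of the tab when the drawer is shut. Axes as the unit's; the drawer is at the mark when tab and marker have the same x in the unit's frame. It slides if pushed: not to be moved
- tub: white tub with yellow lid, diameter 64, height 60, standing on the rear of the unit's top; origin at the centre of its underside; not to be disturbed
- shaker: white and green shaker can, diameter 64, height 65, standing on the rear of the unit's top; origin at the centre of its underside; not to be disturbed
- flask: clear bottle with blue cap, diameter 64, height 190, standing on the worktop left of the unit; origin at the centre of its underside; not to be disturbed
- spray_clear: green spray bottle with white head, diameter 72, height 206, on the worktop to the left; origin at the centre of its underside; not to be disturbed
- spray_blue: blue spray bottle with white head, diameter 72, height 206, on the worktop to the right; origin at the centre of its underside; not to be disturbed
- carton: orange carton 110 x 160 x 70, on the worktop to the right; origin at the centre of its underside; not to be disturbed
- brush: scrubbing brush 170 x 50 x 34, blue bristle block under a wooden back, on the worktop to the left; origin at the centre of its underside; not to be disturbed

How it is judged:
By the outcome, as a careful person would: the job done as asked, in the order asked, and still so for the second after the job is handed in, while the arm keeps its last pose, push and grip.
It also fails if it takes over 48 s, if anything falls off the work surface, if the arm or the gripper's body presses on something with over 40 N, if the wrist force passes 120 N, or if a joint passes its speed limit or range.

## Robot

A 6-joint arm with a two-finger parallel gripper is mounted at the origin on the work surface. World frame = base frame: x ahead of the robot, y to its left, z up, the work surface at z = 0. Lengths are in mm, angles in rad, forces in N, time in s.
With the tool pointing down it reaches from about 375 to 925 mm from the base axis. Payload 5.7 kg.
Tool frame: the origin (TCP) lies on the mounting face of the last link; the fingertips stand arm.nose_length ahead of it and the grasp point (between the pads) lies 163 mm ahead of it (arm.nose_length is the distance from the TCP to the fingertips, in mm); z points along the fingers, y is the line along which they close (so a half turn about z gives the same grasp; the last joint's range is limited). The gripper opens to 88 mm and grips with 3 to 60 N. Pads are 20 mm wide; open, the fingers measure 115 mm over their backs; the gripper's body (75 mm by 178 mm) begins 61 mm behind the grasp point.
Start: joints at [1.167, 0.359, 1.51, -0, 1.272, -0.115], TCP at [170.882, 575.139, 404.623] pointing down, gripper open.
Joint ranges: [-2.97, 2.97], [-1.01, 2.36], [0.21, 2.38], [-0.96, 4.11], [0.2, 2.71], [-2.98, 2.98]. Speed limits (rad/s): [2.39, 2.39, 3.14, 3.14, 3.14, 3.14].

## Interface

Orientations are given as a unit quaternion [w, x, y, z].
In Python, from bench import arm gives the robot as it stands.
- The arm moves only by the shell command python3 -m inch 'ROWS' [FORCE]. ROWS is JSON, a list of rows, each a list of 7 numbers: the closure, from 0 (fully open) to 1 (shut), then the shift along the world's x, y, z in m, then the turn, a rotation vector about the world's x, y, z in degrees. A call has 1 to 8 rows; each row shifts and turns the commanded pose from where the row before left it; what a row does not reach is not made up. A row lasts 1/8 s, in which the tool goes at most 62.5 mm and 10.7 degrees, less where a joint would pass 70% of its speed; a pose out of reach is approached as far as the arm can. A call with a gripper value outside its range is refused whole. The fingers move at their own pace and stop on an object; FORCE is the grip in N (left out, the last holds). Time passes only in rows, so rows that do not move let the fingers close. It gives the time, the measured TCP pose, the force, the opening and the grip force at its end, in the units of the state.
- arm.read_state(): the state, without advancing time (a new reading comes with each control period).
- arm.camera(name): name is "scene" or "top" or "wrist"; returns the picture (400x640x3 uint8, blue, green, red); there is no depth.
- arm.camera_model(name): a dict with "K" (3x3 intrinsics, pixels), "k1" (the pictures are not rectified: a ray, as slopes to the right and down, at radius r is drawn at 1 + k1 r^2 times it, then the intrinsics apply), "rvec" (rotation vector, rad) and "tvec" (3), from world to camera coordinates, as OpenCV has them. Camera axes: x right, y down, z forward; pixel columns grow to the right and rows downward; lengths in mm; the calibration is good to about 2 mm. A picture is of the moment at which its call begins: read the wrist's pose just before it. camera_model takes no time and is no camera call; for the wrist camera it gives the pose at the moment of the call.
- arm.hand_in(): hands the job in; it is judged then, once.
The state is a dict: "time": time; "qpos": joint angles; "dq": joint speeds; "joint_torque": joint torques, N m; "position": TCP position; "eef_rot": TCP orientation; "wrist_force": force on the tool from outside, world axes, zero at the start; "wrist_torque": the same for the moment, N m; "grip_width": finger opening in mm; "finger_force": force on a finger pad.
Only numpy, scipy, OpenCV 4.12 (cv2) and the standard library are available. Lean on these libraries where they do the work, as an engineer would, in place of code of your own. Each camera call takes 0.05 s, during which the arm holds its last target. There are 200 camera calls.

## Working session

There is one attempt and no reset: what is moved stays moved. The work goes in short steps, Python scripts to look and compute and a shell command to move; the robot and the scene stay as the last step left them, time stands still between calls to the robot, and variables do not carry over. Pictures are saved under pics/ and viewed, at most 10 in all, crops included, and the job is handed in when it is done.

```bash
mkdir -p pics; cat > h.py <<'E'
import numpy as np,cv2
from bench import arm
def ray(m,u,v):
    K=np.array(m["K"],float).reshape(3,3);R,_=cv2.Rodrigues(np.array(m["rvec"],float));t=np.array(m["tvec"],float).ravel()
    p=cv2.undistortPoints(np.array([[[u,v]]],float),K,np.array([m["k1"],0,0,0],float)).ravel()
    return -R.T@t,R.T@np.array([p[0],p[1],1.])
def onz(m,u,v,z):
    c,d=ray(m,u,v);return c+d*(z-c[2])/d[2]
def proj(m,P):
    return cv2.projectPoints(np.array(P,float).reshape(-1,1,3),np.array(m["rvec"],float),np.array(m["tvec"],float),np.array(m["K"],float).reshape(3,3),np.array([m["k1"],0,0,0],float))[0].reshape(-1,2)
E
python3 - <<'E'
from h import *
for n in("scene","top"):
    cv2.imwrite(f"pics/{n}0.png",arm.camera(n));m=arm.camera_model(n);print(n,ray(m,320,200))
s=arm.read_state();print(s["time"],s["position"],s["eef_rot"],arm.nose_length)
E
```

```text
scene (array([ 652.53954825,  701.7544042 , 1214.56572499]), array([-0.06107622, -0.53990506, -0.83957106]))
top (array([ 366.37458961,  -16.69434543, 1701.51007306]), array([ 0.13897952, -0.01397333, -0.99031092]))
0.1 [170.75351278 574.86634363 403.91053579] [-2.00430431e-04  1.43901077e-01  9.89591753e-01 -7.76151285e-04] 182.0
```

View pics/scene0.png

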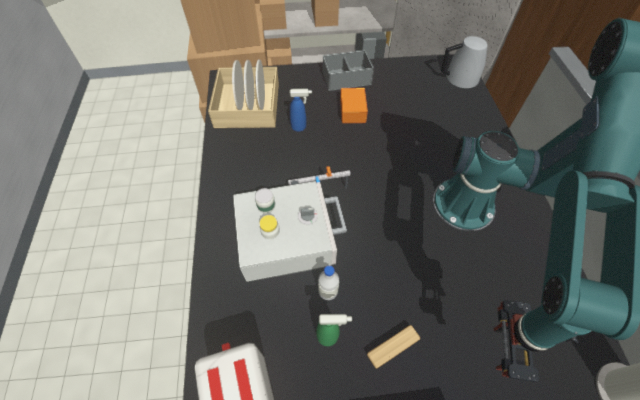

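View pics/top0.png

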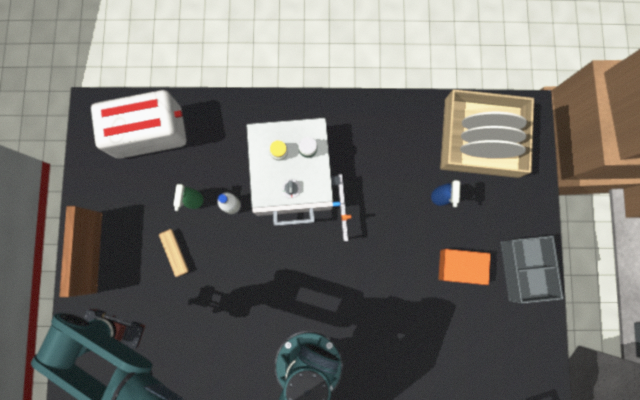

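The top view shows the unit at about (247–330, 120–215), the knob at (291,187), the handle at (293,218), the blue tab at (337,204) and the orange marker at (346,217). I'll enlarge that area and measure it.

```bash
python3 - <<'E'
from h import *
a=cv2.imread("pics/top0.png");b=cv2.imread("pics/scene0.png")
A=cv2.resize(a[110:245,240:360],None,fx=4,fy=4,interpolation=cv2.INTER_CUBIC)
B=cv2.resize(b[160:280,230:355],None,fx=3,fy=3,interpolation=cv2.INTER_CUBIC)
o=np.zeros((540,480+375,3),np.uint8);o[:,:480]=A;o[:360,480:]=B;cv2.imwrite("pics/c.png",cv2.resize(o,(800,505)))
mt=arm.camera_model("top")
# white top face
m=((a.min(2)>185)).astype(np.uint8);m[:, :240]=0;m[:,334:]=0;m[:110]=0;m[245:]=0
cs=max(cv2.findContours(m,0,2)[0],key=cv2.contourArea);r=cv2.boxPoints(cv2.minAreaRect(cs))
print("white");[print(p,onz(mt,*p,130).round(1)) for p in r]
hsv=cv2.cvtColor(a,40)
for n,lo,hi in(("orange",(5,150,120),(18,255,255)),("blue",(95,90,120),(112,255,255))):
    k=cv2.inRange(hsv,lo,hi);k[:,:325]=0;k[:,365:]=0;k[:180]=0;k[235:]=0
    y,x=np.nonzero(k);print(n,len(x),x.mean(),y.mean(),onz(mt,x.mean(),y.mean(),115).round(1))
g=cv2.inRange(a,(0,0,0),(165,165,165));g[:170]=0;g[203:]=0;g[:,275:]*=1;g[:,:270]=0;g[:,310:]=0
cs=max(cv2.findContours(g,0,2)[0],key=cv2.contourArea);print(cv2.minAreaRect(cs),onz(mt,291,187,176))
E
```

```text
white
[245.6375 124.469 ] [857.5 227.9 130. ]
[325.20825 118.10334] [882.8 -56.1 130. ]
[333.28455 219.05725] [520.6 -85.2 130. ]
[253.7138  225.42291] [496.6 190.  130. ]
orange 34 346.05882352941177 216.73529411764707 [ 530.5 -130.6  115. ]
blue 29 335.8965517241379 203.58620689655172 [576.7 -95.  115. ]
((291.6351318359375, 187.689208984375), (13.645115852355957, 13.31631851196289), 9.462322235107422) [624.36636863  60.45649924 176.        ]
```

View pics/c.png

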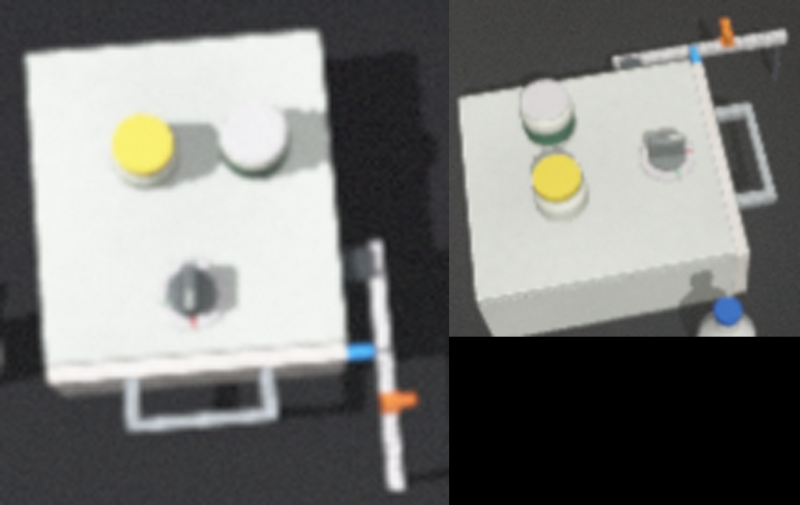

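The enlarged crop shows the unit yawed about +4.8°. The knob bar is at crop (190,290), the handle bar runs from (130,428) to (275,416), and the blue tab (360,352) is behind the orange marker (398,400), about 49 mm apart. Next I'll move above the knob for a closer look.

```bash
python3 -m inch '[[0,0.01,-0.01,0.05,0,0,0],[0,0.03,-0.04,0.02,0,0,1.5],[0,0.03,-0.04,0.01,0,0,1.5],[0,0.03,-0.04,0,0,0,1.5],[0,0.03,-0.04,0,0,0,1.5],[0,0.03,-0.04,0,0,0,1.5],[0,0.03,-0.04,0,0,0,1.5],[0,0.03,-0.04,0,0,0,1.5]]'
python3 -m inch '[[0,0.03,-0.04,0,0,0,2],[0,0.03,-0.04,0,0,0,2],[0,0.03,-0.04,0,0,0,2],[0,0.03,-0.04,0,0,0,2],[0,0.03,-0.04,0,0,0,1.5],[0,0.03,-0.04,0,0,0,1.5],[0,0.02,-0.015,0,0,0,0],[0,0,0,0,0,0,0]]'
python3 - <<'E'
from h import *
s=arm.read_state();print(s["time"],s["position"],s["qpos"])
cv2.imwrite("pics/w1.png",arm.camera("wrist"));m=arm.camera_model("wrist");np.save("w1.npy",m,allow_pickle=True)
mt=np.array;t=arm.camera_model("top")
f=lambda x,y:(x/3.743+240,y/3.743+110)
for n,p,z in(("h1",(130,428),113),("h2",(275,416),113),("knob",(190,285),176),("tub",(143,145),190),("shk",(254,130),195)):print(n,onz(t,*f(*p),z).round(1))
E
```

```text
time: 1.1
position: [391.5, 283.7, 484.4]
eef_rot: [-0.0, 0.052, 0.999, -0.0]
wrist_force: [0.7, 0.6, 0.2]
grip_width: 88.0
finger_force: 0.0
time: 2.1
position: [591.8, 28.8, 483.8]
eef_rot: [-0.0, -0.042, 0.999, -0.0]
wrist_force: [-1.1, 0.9, -0.3]
grip_width: 87.9
finger_force: 0.0
2.1 [591.83299385  28.83630741 483.76860004] [-6.77918579e-02  2.88731043e-01  1.41623103e+00 -1.98380351e-04
  1.43751885e+00 -1.72279156e+00]
h1 [502.3 118.8 113. ]
h2 [514.4 -16.6 113. ]
knob [627.3  61.3 176. ]
tub [753.8 105.1 190. ]
shk [767.2   4.2 195. ]
```

View pics/w1.png

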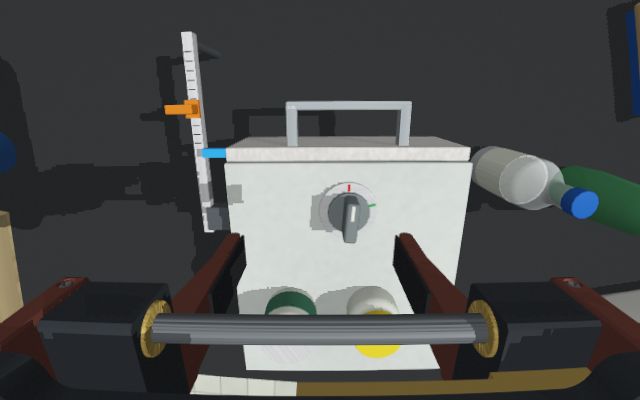

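The wrist view shows the knob bar at (350,220), handle corners (288,103) and (410,103), the blue tab at (213,153) and the orange marker at (183,109). I'll zoom in and measure.

```bash
python3 - <<'E'
from h import *
a=cv2.imread("pics/w1.png");m=np.load("w1.npy",allow_pickle=True).item()
A=cv2.resize(a[170:255,305:395],None,fx=5,fy=5,interpolation=cv2.INTER_CUBIC)
B=cv2.resize(a[90:170,155:235],None,fx=4,fy=4,interpolation=cv2.INTER_CUBIC)
o=np.zeros((425,770,3),np.uint8);o[:,:450]=A;o[:320,450:]=B;cv2.imwrite("pics/c2.png",o)
hsv=cv2.cvtColor(a,40)
for n,lo,hi in(("orange",(5,150,100),(20,255,255)),("blue",(90,100,100),(112,255,255))):
    k=cv2.inRange(hsv,lo,hi);k[:,:160]=0;k[:,235:]=0;k[:90]=0;k[170:]=0
    y,x=np.nonzero(k);print(n,len(x),x.min(),x.max(),y.min(),y.max(),onz(m,x.mean(),y.mean(),115).round(1))
    for c in np.unique(x)[::6]:
        q=y[x==c];print(c,q.min(),q.max(),[onz(m,c,q.mean(),z).round(1)[:2] for z in(115,120)])
for n,p,z in(("h1",(287,103),113),("h2",(411,103),113),("fL",(226,149),130),("fR",(469,149),130)):print(n,onz(m,*p,z).round(1))
print(ray(m,320,200))
E
```

```text
orange 479 164 200 100 118 [ 525.7 -125.9  115. ]
164 105 107 [array([ 524.1, -149. ]), array([ 523.8, -146.5])]
170 105 114 [array([ 527.4, -142.3]), array([ 527.1, -140. ])]
176 105 114 [array([ 526.9, -135.5]), array([ 526.6, -133.2])]
182 105 114 [array([ 526.4, -128.7]), array([ 526.2, -126.5])]
188 100 118 [array([ 525.4, -121.9]), array([ 525.1, -119.8])]
194 100 117 [array([ 524.4, -115.1]), array([ 524.1, -113.1])]
200 113 117 [array([ 531. , -108.5]), array([ 530.6, -106.6])]
blue 234 202 225 148 157 [572.1 -93.8 115. ]
202 149 156 [array([ 573.1, -107.2]), array([ 572.2, -105.3])]
208 148 157 [array([ 572.6, -100.2]), array([571.6, -98.4])]
214 148 157 [array([572. , -93.2]), array([571.1, -91.5])]
220 148 157 [array([571.5, -86.2]), array([570.5, -84.7])]
h1 [510.6 -12.3 113. ]
h2 [498.6 124.6 113. ]
fL [564.3 -74.9 130. ]
fR [541.2 192.6 130. ]
(array([506.57377627,  22.78881965, 464.47435507]), array([ 0.30639086,  0.0294001 , -0.95148227]))
```

View pics/c2.png

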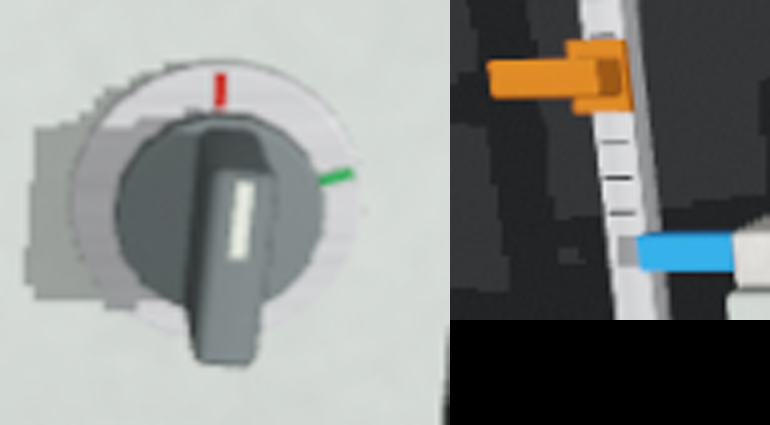

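The zoom shows the bar's top face with its front end at crop (243,172) and rear end at (226,365). The tab and marker centres are about 48.5 mm apart along the travel.

```bash
python3 - <<'E'
from h import *
m=np.load("w1.npy",allow_pickle=True).item()
f=onz(m,305+243/5,170+172/5,176);r=onz(m,305+226/5,170+365/5,176)
d=f-r;print(f,r,(f+r)/2,np.hypot(*d[:2]),"bar yaw",np.degrees(np.arctan2(-d[1],-d[0])))
s=arm.read_state();R=cv2.Rodrigues(np.zeros(3))[0]
from scipy.spatial.transform import Rotation as Q
w,x,y,z=s["eef_rot"];M=Q.from_quat([x,y,z,w]).as_matrix();print(M.round(3),"tooly yaw",np.degrees(np.arctan2(M[1,1],M[0,1]))-90)
c=(f+r)/2;print("delta",c-s["position"])
E
```

```text
[601.24735786  65.51062793 176.        ] [643.69688776  67.0324272  176.        ] [622.47212281  66.27152757 176.        ] 42.47679909749354 bar yaw 2.0531523282291797
[[-0.996 -0.085 -0.002]
 [-0.085  0.996  0.   ]
 [ 0.002  0.    -1.   ]] tooly yaw 4.884793737554233
delta [  31.57714106   36.50055155 -307.85991759]
```

```bash
python3 -m inch '[[0,0.016,0.018,0,0,0,-1.5],[0,0.016,0.019,0,0,0,-1.5],[0.3,0,0,-0.045,0,0,0],[0.3,0,0,-0.045,0,0,0],[0.3,0,0,-0.04,0,0,0],[0.3,0,0,-0.014,0,0,0],[0.3,0,0,-0.008,0,0,0],[0.3,0,0,0,0,0,0]]' 50
python3 -m inch '[[1,0,0,0,0,0,0],[1,0,0,0,0,0,0],[1,0,0,0,0,0,0],[1,0,0,0,0,0,0]]' 50
```

```text
time: 3.15
position: [623.1, 67.4, 333.5]
eef_rot: [0.001, -0.017, 1.0, -0.0]
wrist_force: [-0.3, 0.3, -0.1]
grip_width: 61.5
finger_force: 0.0
time: 3.65
position: [622.9, 67.1, 332.8]
eef_rot: [0.0, -0.017, 1.0, -0.0]
wrist_force: [-0.8, -0.5, 0.5]
grip_width: 24.8
finger_force: 0.0
```

```bash
python3 -m inch '[[1,0,0,0,0,0,0],[1,0,0,0,0,0,0],[1,0,0,0,0,0,0]]' 50
```

```text
time: 4.03
position: [623.1, 65.5, 332.7]
eef_rot: [0.0, -0.017, 1.0, -0.002]
wrist_force: [-0.0, -7.2, 0.6]
grip_width: 13.6
finger_force: 50.0
```

```bash
python3 -m inch '[[1,0,-0.0015,0,0,0,-7],[1,0,0,0,0,0,-8],[1,0,0,0,0,0,-8],[1,0,0,0,0,0,-8],[1,0,0,0,0,0,-8],[1,0,0,0,0,0,-8],[1,0,0,0,0,0,-8],[1,0,0,0,0,0,-8]]'
python3 -m inch '[[1,0,0,0,0,0,-2],[1,0,0,0,0,0,0]]'
python3 -c "
from bench import arm;s=arm.read_state();print(s['wrist_torque'],s['qpos'])"
```

```text
time: 5.03
position: [623.7, 66.2, 332.7]
eef_rot: [0.001, 0.51, 0.86, 0.001]
wrist_force: [3.2, 3.1, -1.3]
grip_width: 13.8
finger_force: 50.0
time: 5.28
position: [623.7, 66.2, 332.8]
eef_rot: [0.001, 0.522, 0.853, 0.001]
wrist_force: [3.5, 4.1, -2.9]
grip_width: 13.5
finger_force: 50.0
[ 6.13869772e-01 -7.68349846e-01  6.09845649e-04] [-4.76312387e-03  4.64767348e-01  1.53011544e+00  1.43329955e-03
  1.14438811e+00 -4.77354844e-01]
```

```bash
python3 -m inch '[[0.3,0,0,0,0,0,0],[0.3,0,0,0,0,0,0],[0.3,0,0,0,0,0,0],[0.3,0,0,0.02,0,0,0],[0.3,0,0,0.045,0,0,0],[0.3,-0.03,-0.003,0,0,0,-7],[0.55,-0.045,-0.0035,0,0,0,-7.5],[0.55,-0.04,-0.003,0,0,0,-7.5]]' 50
python3 -m inch '[[0.55,0,0,0,0,0,0]]'
python3 - <<'E'
from h import *
s=arm.read_state();print(s["time"],s["position"],s["eef_rot"])
a=arm.camera("wrist");m=arm.camera_model("wrist");np.save("w2.npy",m,allow_pickle=True)
t=arm.camera("top");cv2.imwrite("pics/w2raw.png",a)
o=np.zeros((580,640,3),np.uint8);o[:400]=a;o[400:]=cv2.resize(t[170:230,260:360],None,fx=3,fy=3)[:, :640] if 0 else cv2.copyMakeBorder(cv2.resize(t[170:230,260:360],None,fx=3,fy=3),0,0,0,340,0)
cv2.imwrite("pics/w2.png",o)
E
```

```text
time: 6.28
position: [506.3, 55.9, 397.6]
eef_rot: [-0.0, 0.677, 0.736, -0.0]
wrist_force: [-0.1, -0.3, 0.8]
grip_width: 44.8
finger_force: 0.0
time: 6.4
position: [504.9, 56.1, 397.5]
eef_rot: [-0.001, 0.676, 0.737, -0.001]
wrist_force: [0.3, 0.0, 0.4]
grip_width: 39.9
finger_force: 0.0
6.4 [504.86622769  56.06034446 397.52746508] [-0.00097685  0.67603253  0.73687046 -0.00099457]
```

View pics/w2.png

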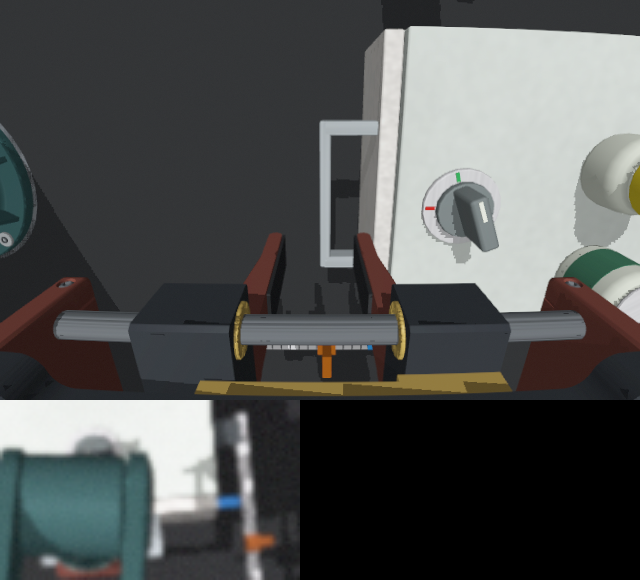

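The knob stands near the green mark, well past the click. The handle bar is at image columns 320–330, between the fingers.

```bash
python3 - <<'E'
from h import *
m=np.load("w2.npy",allow_pickle=True).item()
a=cv2.imread("pics/w2raw.png")
for v in(150,230):
    print([onz(m,u,v,113).round(1) for u in(320,325,330.5)])
r=onz(m,463,188,176);q=onz(m,490,249,176)
print(r,q)
E
```

```text
[array([502.9,  99.1, 113. ]), array([507.3,  99.5, 113. ]), array([512. ,  99.9, 113. ])]
[array([509.5,  23.8, 113. ]), array([514.2,  24.2, 113. ]), array([519.4,  24.7, 113. ])]
[603.43368022  91.41004534 176.        ] [635.18191631  46.60957669 176.        ]
```

```bash
python3 -m inch '[[0.55,0.006,0,-0.03,0,0,0],[0.55,0,0,-0.04,0,0,0],[0.55,0,0,-0.03,0,0,0],[0.55,0,0,-0.015,0,0,0],[0.55,0,0,-0.011,0,0,0],[0.55,0,0,0,0,0,0]]'
python3 -m inch '[[1,0,0,0,0,0,0],[1,0,0,0,0,0,0],[1,0,0,0,0,0,0],[1,0,0,0,0,0,0],[1,0,0,0,0,0,0],[1,0,0,0,0,0,0]]' 60
```

```text
time: 7.25
position: [514.3, 56.1, 271.5]
eef_rot: [-0.0, 0.676, 0.737, -0.0]
wrist_force: [-0.6, -0.2, -1.2]
grip_width: 39.3
finger_force: 0.0
time: 8.0
position: [510.8, 56.0, 271.5]
eef_rot: [-0.003, 0.676, 0.737, -0.003]
wrist_force: [-9.6, -1.6, 8.2]
grip_width: 9.2
finger_force: 60.0
```

```bash
python3 -m inch '[[1,-0.006,-0.0005,0,0,0,0],[1,-0.008,-0.0007,0,0,0,0],[1,-0.008,-0.0007,0,0,0,0],[1,-0.008,-0.0007,0,0,0,0],[1,-0.008,-0.0007,0,0,0,0],[1,-0.004,-0.0003,0,0,0,0],[1,0,0,0,0,0,0],[1,0,0,0,0,0,0]]'
cat > tm.py <<'E'
from h import *
import sys
s=arm.read_state();print(s["time"],s["position"],s["wrist_force"])
e=-np.array([np.cos(np.radians(4.95)),np.sin(np.radians(4.95))])
for cam in("top","scene"):
    a=arm.camera(cam);m=arm.camera_model(cam);cv2.imwrite(f"pics/{sys.argv[1]}_{cam}.png",a)
    hsv=cv2.cvtColor(a,40);u0,v0=proj(m,[545,-110,115])[0].astype(int);c={}
    for n,lo,hi in(("orange",(5,150,100),(20,255,255)),("blue",(90,90,90),(112,255,255))):
        k=cv2.inRange(hsv,lo,hi);w=np.zeros_like(k);w[v0-28:v0+28,u0-28:u0+28]=1
        y,x=np.nonzero(k*w);c[n]=onz(m,x.mean(),y.mean(),115)[:2];print(cam,n,len(x),x.mean(),y.mean(),c[n])
    print("remaining",(c["orange"]-c["blue"])@e)
E
python3 tm.py p1
```

```text
time: 9.0
position: [473.7, 52.6, 271.6]
eef_rot: [0.002, 0.676, 0.737, 0.002]
wrist_force: [6.2, 1.6, -13.8]
grip_width: 9.5
finger_force: 60.0
9.0 [473.66206968  52.64948665 271.59696219] [  6.2297128    1.57265927 -13.79652993]
top orange 35 346.0 216.8 [ 530.27096198 -130.36292714]
top blue 29 337.0689655172414 213.41379310344828 [541.98148854 -99.10253801]
remaining 14.364196081670883
scene orange 29 328.41379310344826 170.9655172413793 [ 526.44146823 -131.60597415]
scene blue 19 327.5263157894737 177.05263157894737 [ 533.27543441 -103.62471298]
remaining 9.222879397228928
```

```bash
python3 - <<'E'
from h import *
e=-np.array([np.cos(np.radians(4.95)),np.sin(np.radians(4.95))])
m=arm.camera_model("scene");a=cv2.imread("pics/scene0.png");hsv=cv2.cvtColor(a,40);u0,v0=proj(m,[545,-110,115])[0].astype(int);c={}
for n,lo,hi in(("orange",(5,150,100),(20,255,255)),("blue",(90,90,90),(112,255,255))):
    k=cv2.inRange(hsv,lo,hi);w=np.zeros_like(k);w[v0-28:v0+28,u0-28:u0+28]=1
    y,x=np.nonzero(k*w);c[n]=onz(m,x.mean(),y.mean(),115)[:2];print(n,len(x),x.mean(),y.mean(),c[n])
print((c["orange"]-c["blue"])@e)
w=arm.camera("wrist");cv2.imwrite("pics/w3raw.png",w);np.save("w3.npy",arm.camera_model("wrist"),allow_pickle=True)
t=cv2.imread("pics/p1_top.png");s=cv2.imread("pics/p1_scene.png")
o=np.zeros((600,640,3),np.uint8);o[:400]=w
o[400:,:320]=cv2.resize(t[190:230,310:374],(320,200),interpolation=cv2.INTER_CUBIC)
o[400:,320:]=cv2.resize(s[155:195,295:359],(320,200),interpolation=cv2.INTER_CUBIC);cv2.imwrite("pics/w3.png",o)
E
```

```text
orange 33 328.3636363636364 171.0 [ 526.6500411  -131.46437474]
blue 16 317.1875 179.3125 [572.74724541 -97.50776405]
48.855271624677904
```

View pics/w3.png

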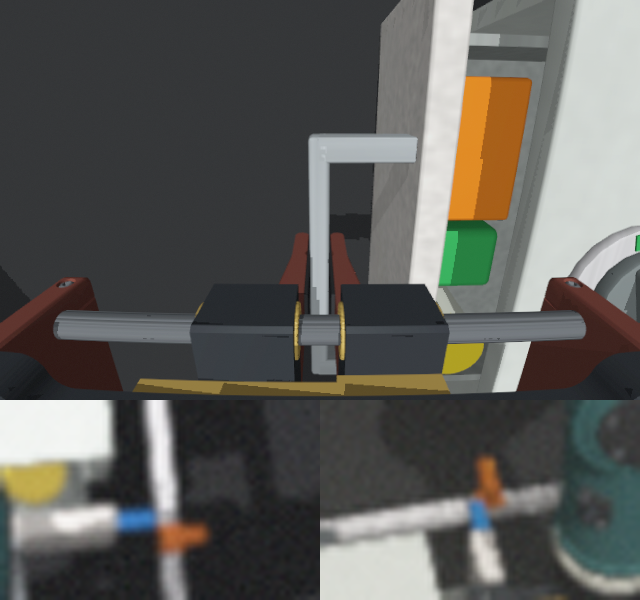

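The drawer follows, and in both views the tab is still short of the marker. I'll pull most of the rest, then refine with colour-weighted sub-pixel centroids and the tilt-corrected grasp point.

```bash
python3 -m inch '[[1,-0.004,-0.0003,0,0,0,0],[1,-0.004,-0.0004,0,0,0,0],[1,-0.002,-0.0002,0,0,0,0],[1,0,0,0,0,0,0],[1,0,0,0,0,0,0]]'
cat > fine.py <<'E'
from h import *
import sys
from scipy.spatial.transform import Rotation as Q
e=-np.array([np.cos(np.radians(4.95)),np.sin(np.radians(4.95))])
def meas(a,m):
    a=cv2.GaussianBlur(a,(3,3),0).astype(float);u0,v0=proj(m,[545,-110,115])[0].round().astype(int);c={}
    W=a[v0-22:v0+22,u0-22:u0+22];Y,X=np.mgrid[v0-22:v0+22,u0-22:u0+22]
    for n,d in(("o",W[...,2]-W[...,0]),("b",W[...,0]-W[...,2])):
        w=np.clip(d-25,0,None);w[np.abs(cv2.GaussianBlur(d,(5,5),0))<20]=0
        c[n]=onz(m,(w*X).sum()/w.sum(),(w*Y).sum()/w.sum(),115)[:2]
    return c["o"].round(1),c["b"].round(1),((c["o"]-c["b"])@e).round(2)
s=arm.read_state();w,x,y,z=s["eef_rot"];g=np.array(s["position"])+163*Q.from_quat([x,y,z,w]).as_matrix()[:,2]
w,x,y,z=[-.003,.676,.737,-.003];g0=np.array([510.8,56,271.5])+163*Q.from_quat([x,y,z,w]).as_matrix()[:,2]
print(s["time"],g,"travel",(g-g0)[:2]@e,s["wrist_force"])
for n in("top","scene"):
    m=arm.camera_model(n);k=sys.argv[1]
    cv2.imwrite(f"pics/{k}_{n}.png",arm.camera(n))
    for f in(f"{n}0",f"p1_{n}",f"{k}_{n}"):print(f,*meas(cv2.imread(f"pics/{f}.png"),m))
E
python3 fine.py p2
```

```text
time: 9.78
position: [464.0, 51.8, 271.6]
eef_rot: [0.002, 0.676, 0.737, 0.002]
wrist_force: [10.1, 1.9, -14.6]
grip_width: 9.4
finger_force: 60.0
9.775 [464.95427338  51.84733604 108.61502165] travel 44.65137516071266 [ 10.11212195   1.93560383 -14.57585731]
top0 [ 530.3 -128.9] [576.9 -95.3] 49.35
p1_top [546.9 -89.9] [541.9 -98. ] -5.64
p2_top [550.5 -77. ] [532.4 -98.7] -19.9
scene0 [ 527. -130.] [573.2 -98.1] 48.86
p1_scene [ 526.4 -104.2] [538.3 -99.7] 12.32
p2_scene [533.7 -88.6] [ 528.9 -100.1] -5.81
```

```bash
python3 -m inch '[[1,-0.003,-0.0003,0,0,0,0],[1,-0.0013,-0.0001,0,0,0,0],[1,0,0,0,0,0,0],[1,0,0,0,0,0,0],[1,0,0,0,0,0,0]]'
python3 fine.py p3
python3 - <<'E'
import cv2,numpy as np
t=cv2.imread("pics/p3_top.png");s=cv2.imread("pics/p3_scene.png")
o=np.hstack([cv2.resize(t[190:240,310:360],(400,400),interpolation=cv2.INTER_CUBIC),cv2.resize(s[150:200,300:350],(400,400),interpolation=cv2.INTER_CUBIC)]);cv2.imwrite("pics/f.png",o)
E
```

```text
time: 10.5
position: [459.9, 51.4, 271.6]
eef_rot: [0.002, 0.676, 0.737, 0.002]
wrist_force: [9.3, 1.7, -16.4]
grip_width: 9.4
finger_force: 60.0
10.5 [460.87449446  51.50962926 108.62368325] travel 48.74507753186837 [  9.31027187   1.71883701 -16.3873068 ]
top0 [ 530.3 -128.9] [576.9 -95.3] 49.35
p1_top [546.9 -89.9] [541.9 -98. ] -5.64
p3_top [550.  -75.1] [528.1 -98.8] -23.93
scene0 [ 527. -130.] [573.2 -98.1] 48.86
p1_scene [ 526.4 -104.2] [538.3 -99.7] 12.32
p3_scene [537.  -84.6] [ 524.3 -100.5] -13.99
```

View pics/f.png

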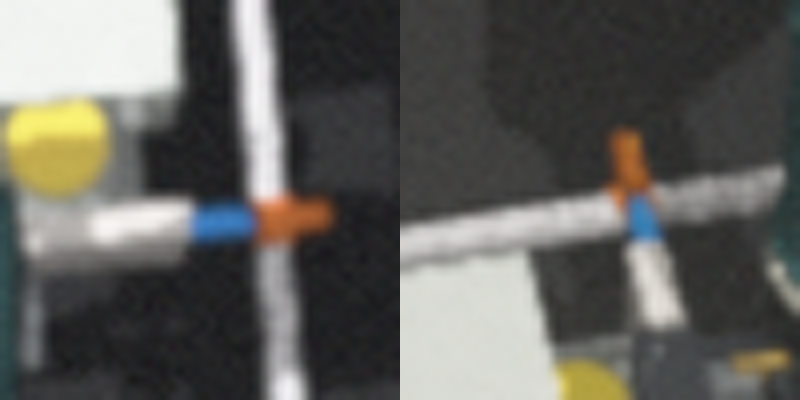

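The crops show the blue tab in line with the orange marker in both views. The remaining offset is +0.4 mm (top) and −0.1 mm (scene), the marker is where it started, and the grip is firm.

```bash
python3 -c "
from bench import arm;print(arm.hand_in())"
```

```text
the job is handed in; nothing more can be done
None
```

I turned the child-lock knob past its click, pulled the drawer out about 48.7 mm to within about 0.5 mm of the orange marker, and handed the job in at about 10.6 s with the gripper still holding the handle; the marker was not moved.

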